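# Shut and pin the open dust gate

### The arm

A 6-joint arm with a two-finger parallel gripper is mounted at the origin on the work surface. World frame = base frame: x ahead of the robot, y to its left, z up, the work surface at z = 0. Lengths are in m, angles in rad, forces in N, time in s.
With the tool pointing down it reaches from about 0.325 to 0.85 m from the base axis. Payload 15.5 kg.
Tool frame: the origin (TCP) lies on the centre line of the jaws, within the pads' length; the fingertips stand env.tip_reach ahead of it and the grasp point (between the pads) lies 6 mm ahead of it (env.tip_reach is the distance from the TCP to the fingertips, in m); z points along the fingers, x is the direction in which the jaws open and shut, and the axes are right-handed (so a half turn about z gives the same grasp; the last joint's range is limited). The gripper opens to 91 mm and grips with 3 to 60 N. Pads are 32 mm wide; open, the fingers measure 118 mm over their backs; the gripper's body (76 mm by 178 mm) begins 60 mm behind the grasp point.
Start: joints at [1.183, 0.494, 1.345, -0, 1.302, -0.096], TCP at [0.18, 0.598, 0.239] pointing down, gripper open.
Joint ranges: [-2.91, 2.91], [-0.82, 2.16], [0.22, 2.67], [-1.22, 4.37], [0.12, 2.79], [-3.08, 3.08]. Speed limits (rad/s): [1.89, 1.89, 2.57, 3.01, 3.01, 3.01].

### API

Orientations are given as a unit quaternion [w, x, y, z].
In Python, from plant import env, eyes, hand_in gives the robot as it stands.
- The arm moves only by the shell command python3 -m pendant 'ROWS' [OPENING] [FORCE]. ROWS is JSON, a list that holds one entry, the list of rows, each a list of 6 numbers: the shift along the tool's x, y, z in mm, then the turn, a rotation vector about the tool's x, y, z in rad. In form: [[[dx, dy, dz, ax, ay, az], ...]]. A call has 1 to 10 rows; each row is the pose to reach, as a shift and turn from the pose commanded when the call began, along the tool's axes at that moment; what a row does not reach only later rows make up. A row lasts 1/10 s, in which the tool goes at most 50 mm and 8.59 degrees, less where a joint would pass 70% of its speed; a pose out of reach is approached as far as the arm can. A call with a gripper value outside its range is refused whole. OPENING is the opening, from 0 (shut) to 1 (fully open), set as the call begins (- or left out, the last holds). The fingers move at their own pace and stop on an object; FORCE is the grip in N (left out, the last holds). Time passes only in rows, so rows that repeat a pose let the fingers close. It gives the time, the measured TCP pose, the force and the opening at its end, in the units of the state.
- env.get_obs(): the state, without advancing time (a new reading comes with each control period).
- eyes.read_camera(name): name is "side" or "top"; returns the picture (400x640x3 uint8, red, green, blue); there is no depth.
- eyes.get_calibration(name): a dict with "intrinsics" (3x3 intrinsics, pixels), "world_from_camera" (4x4, takes a point from camera to world coordinates). Camera axes: x right, y down, z forward; pixel columns grow to the right and rows downward; lengths in m; the calibration is good to about 2 mm. A picture is of the moment at which its call begins. get_calibration takes no time and is no camera call.
- hand_in(): hands the job in, once; it reports no verdict.
The state is a dict: "time_s": time; "q": joint angles; "joint_vel": joint speeds; "tau": joint torques, N m; "eef_pos": TCP position; "eef_rot": TCP orientation; "wrist_force": force on the tool from outside, world axes, zero at the start; "moment": the same for the moment, N m; "opening": opening from 0.0 (shut) to 1.0 (fully open).
Only numpy, scipy, OpenCV 4.12 (cv2) and the standard library are available. Lean on these libraries where they do the work, as an engineer would, in place of code of your own. Each camera call takes 0.05 s, during which the arm holds its last target.

### The job

Two slide gates lie on the bench over dust-extraction ports, and one of them is pinned open. Press down its forked lever to pry its rivet pin fully up, slide its blade until the port is fully shut against the end stop, then push the pin down flush so that the blade is locked. Leave the other gate shut and pinned as it is, and do not disturb the things lying beside the gates.

Things in the scene. Friction and masses are not known exactly. Their poses are not given: they have to be found in the camera images.
- gate_a: the gate pinned open: grey base plate fixed to the bench, 110 mm wide (x), y from -130 to +100 mm, with aluminium side rails and an end stop at +y, all 24 mm high. Origin on the bench, x across, y along the slide, z up, turned about z by up to 0.3 rad. A bridge 36 mm high at y -58 to -12 mm carries the rivet. The blade slides between the rails and shuts towards +y over the port
- port_a (a point): centre of the open gate's 54 mm round port, dark when open, at (0, 44, 10) mm in gate_a's frame; hidden under the blade once shut
- tab_a (a point): centre of the upright steel tab at the blade's -y end, 40 mm above the bench; 60 mm wide (x), 8 mm thick (y), top 58 mm above the bench. At y = -166 mm in gate_a's frame when pinned open, -96 mm when fully shut against the stop. Push its outer (-y) face towards +y, 1 to 3 N. Blade 86 x 180 x 8 mm, 0.3 kg, loose, locked (3 mm play) while the pin is down
- pin_a (a joint): height of the open gate's rivet pin above flush, m: 0 = flush on its seat (locked), 0.016 = as far up as it goes; above 0.007 its 14 mm shank is clear of the blade. Stiff (5 N either way), stays where it is left. It can go down only into one of the two 20 mm square pockets in the blade: blade fully shut or fully open
- pin_a_top (a point): centre of the top face of the open gate's rivet pin: a black round head of 44 mm diameter, 8 mm thick, on the bridge, at (0, -35) mm in gate_a's frame; its top is 54 mm above the bench when flush
- lever_a (a joint): angle of the open gate's pry lever, rad: 0 = at rest, grows as its paddle is pressed down, 0.36 = end of its stroke, which leaves the pin about 15 mm up. A light spring brings the lever back when let go
- lever_a_pad (a point): centre of the top of the pry lever's paddle: dark steel, 42 x 40 mm, out from the gate's +x side at (111, -35) mm in gate_a's frame, 59 mm above the bench at rest; pressed straight down (5 to 6 N) it sinks about 23 mm to the end of its stroke. The lever's fork lies under the pin's head, its pivot at (45, -35) mm, 42 mm up
- gate_b: the other gate, of the same make and frame, which is already shut and pinned; leave it alone
- tab_b (a point): tab of the other gate's blade, at y = -96 mm in gate_b's frame
- pin_b (a joint): height of the other gate's pin above flush, m
- offcut: bystander: wood offcut 50 x 70 x 20 mm lying beside gate_a on its lever side, near (95, 72) mm in gate_a's frame; origin at the centre of its underside
- sanding_block: bystander: cork block 50 x 70 x 25 mm beside gate_b, likewise; origin at the centre of its underside
- tape_measure: bystander: tape measure 70 x 66 x 34 mm beside gate_b, near (100, -130) mm in its frame; origin at the centre of its underside
There are look-alikes about, which are no part of the job. What is shaped like the part that bears tab_b but purple is not meant. Leave any pink look-alike of the part that bears tab_a alone.

How it is judged:
On the way, in this order (a step that is already met when the one before it is completed fails the run):
1. the open gate's pin is pried up with the lever: pin more than 10 mm up and lever pressed more than 0.2 rad (value of joint pin_a above 0.01 m and value of joint lever_a above 0.2 rad), for 0.1 s.
2. the blade is slid shut, within 5 mm of the end stop, with the pin still up (y of tab_a in the frame of gate_a above -0.101 m and value of joint pin_a above 0.007 m), for 0.2 s.
At the end, for the whole second after the job is handed in: the pin of the gate that stood open is within 2.5 mm of flush and its blade within 5 mm of the end stop; the other gate is still shut (within 5 mm) and its pin still within 2.5 mm of flush (value of joint each of pin_a, pin_b below 0.0025 m and y of tab_a in the frame of gate_a above -0.101 m and velocity of joint pin_a below 0.005 m/s and y of tab_b in the frame of gate_b above -0.101 m); the robot touches nothing.
It fails at once if the other gate's pin is raised or its blade pulled open (more than 5 mm) (value of joint pin_b above 0.005 m or not (y of tab_b in the frame of gate_b above -0.101 m)).
It fails at once if the offcut, the sanding block or the tape measure is moved by more than 30 mm (distance of any of offcut, sanding_block, tape_measure from where it was at the start of the episode above 0.03 m).
It also fails if it takes over 48 s, if anything falls off the work surface, if the arm or the gripper's body presses on something with over 40 N, if the wrist force passes 120 N, or if a joint passes its speed limit or range.

## Working session

There is one attempt and no reset: what is moved stays moved. The work goes in short steps, Python scripts to look and compute and a shell command to move; the robot and the scene stay as the last step left them, time stands still between calls to the robot, and variables do not carry over. Pictures are saved under pics/ and viewed, and the job is handed in when it is done.

```bash
ls; mkdir -p pics; python3 - <<'E'
from plant import env, eyes
import cv2
o=env.get_obs(); print({k:o[k] for k in ['time_s','eef_pos','eef_rot','opening','wrist_force']}, env.tip_reach)
for n in ['top','side']:
    im=eyes.read_camera(n); cv2.imwrite(f'pics/{n}0.png',im[:,:,::-1])
    c=eyes.get_calibration(n); print(n,c)
E
```

```text
pics
{'time_s': 0.0, 'eef_pos': array([0.18024639, 0.59805783, 0.23834045]), 'eef_rot': array([ 3.37994112e-04,  8.02687976e-01,  5.96398870e-01, -5.36110944e-04]), 'opening': 0.9982263307541778, 'wrist_force': array([ 0.31336929, -0.04424685,  0.62193814])} 0.025
top {'intrinsics': array([[379.93126654,   0.        , 323.19843346],
       [  0.        , 379.93126654, 200.18878099],
       [  0.        ,   0.        ,   1.        ]]), 'world_from_camera': array([[ 0.02618003, -0.99401582,  0.10605262,  0.36169489],
       [-0.9992188 , -0.0291626 , -0.02667081, -0.00810075],
       [ 0.02960398, -0.10527153, -0.99400277,  0.90759265],
       [ 0.        ,  0.        ,  0.        ,  1.        ]])}
side {'intrinsics': array([[419.90256621,   0.        , 319.84234576],
       [  0.        , 419.90256621, 197.48977005],
       [  0.        ,   0.        ,   1.        ]]), 'world_from_camera': array([[ 0.94469333, -0.16962572,  0.28068066,  0.19630125],
       [-0.32785019, -0.46681812,  0.82133738, -0.82395696],
       [-0.00829313, -0.86793315, -0.49661179,  0.5589736 ],
       [ 0.        ,  0.        ,  0.        ,  1.        ]])}
```

View pics/top0.png

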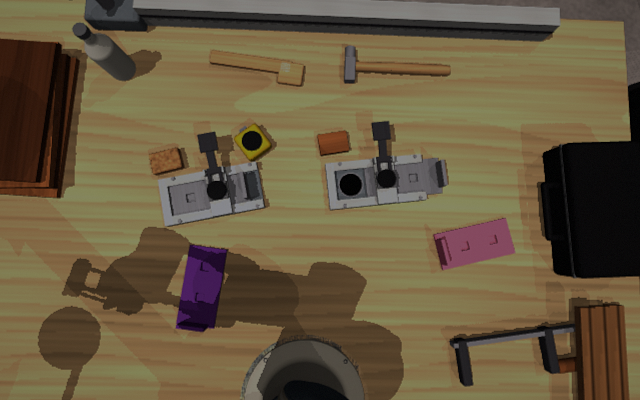

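View pics/side0.png

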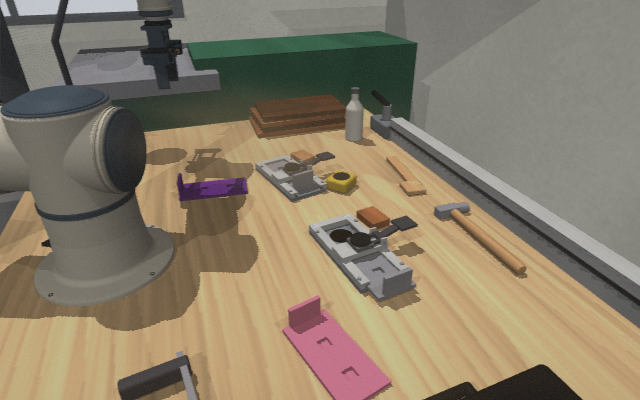

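The open gate (gate_a) is at the right of the top view: dark port (350,184), pin (386,178), paddle (381,130), tab (440,173). The shut one (gate_b) is at the left: pin (217,190), tab (252,184). The look-alikes are loose blades, purple (203,288) and pink (474,243). By the description I want the grey gate with the dark open port. Next I check it in a close crop.

```bash
cat > h.py <<'E'
import numpy as np, cv2
from plant import env, eyes
def ray(n,uv,z):
    c=eyes.get_calibration(n);K=c['intrinsics'];T=c['world_from_camera']
    d=T[:3,:3]@np.linalg.inv(K)@np.array([uv[0],uv[1],1.]);o=T[:3,3]
    return o+d*(z-o[2])/d[2]
def proj(n,P):
    c=eyes.get_calibration(n);K=c['intrinsics'];T=np.linalg.inv(c['world_from_camera'])
    p=K@(T[:3,:3]@np.array(P)+T[:3,3]);return p[:2]/p[2]
def crop(n,x0,y0,x1,y1,s,name,im=None):
    if im is None: im=eyes.read_camera(n)
    cv2.imwrite(name,cv2.resize(im[y0:y1,x0:x1,::-1],None,fx=s,fy=s,interpolation=cv2.INTER_CUBIC)); return im
E
python3 - <<'E'
import cv2
from h import *
im=cv2.imread('pics/top0.png')[:,:,::-1]
crop('top',310,110,460,220,5,'pics/cropA.png',im)
im=cv2.imread('pics/side0.png')[:,:,::-1]
crop('side',300,200,430,300,6,'pics/cropAs.png',im)
E
```

```text
(no output)
```

View pics/cropA.png

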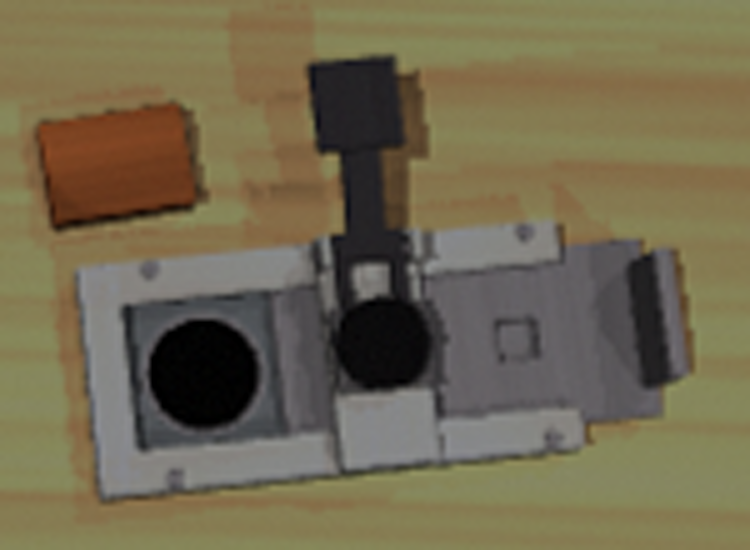

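View pics/cropAs.png

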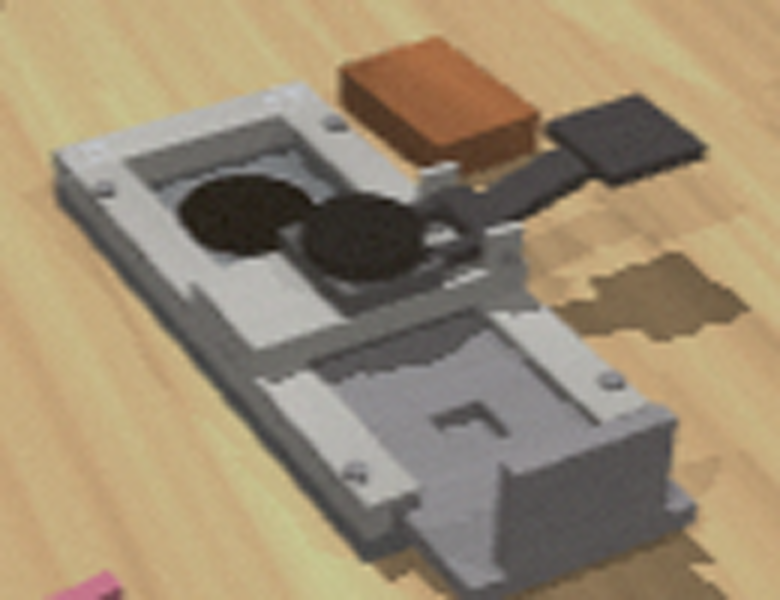

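The crop confirms it: grey gate with the dark port at (351,185), black head at (386,178), paddle at (381,131), and the tab and blade out to the right. Now I measure it.

```bash
python3 - <<'E'
from h import *
def cen(n,im,box,thr):
    x0,y0,x1,y1=box
    g=cv2.GaussianBlur(im,(0,0),.5)[y0:y1,x0:x1].max(2)
    m=(g<thr).astype(np.uint8)
    k,l,s,c=cv2.connectedComponentsWithStats(m); i=1+np.argmax(s[1:,4]); return c[i]+[x0,y0],s[i]
im=cv2.imread('pics/top0.png')
obs={}
for nm,box,thr,z in [('port',(336,168,366,200),30,.010),('pin',(374,165,400,190),30,.054),('pad',(369,120,393,140),66,.059)]:
    c,s=cen('top',im,box,thr);obs[nm]=ray('top',c,z);print(nm,c,s,obs[nm].round(4))
loc={'port':(0,.044),'pin':(0,-.035),'pad':(.111,-.035)}
A=np.array([loc[k] for k in loc]);B=np.array([obs[k][:2] for k in loc])
a,b=A-A.mean(0),B-B.mean(0)
th=np.arctan2((a[:,0]*b[:,1]-a[:,1]*b[:,0]).sum(),(a*b).sum())
R=np.array([[np.cos(th),-np.sin(th)],[np.sin(th),np.cos(th)]]);t=B.mean(0)-R@A.mean(0)
print('th',th,'t',t,'res',(B-A@R.T-t)*1000)
np.savez('gate.npz',th=th,t=t)
print(env.get_obs()['eef_rot'])
for n in('top','side'):
  for nm,p in dict(port=(0,.044,.01),pin=(0,-.035,.054),pad=(.111,-.035,.059),tabT=(0,-.166,.058),tabTl=(-.03,-.170,.058),tabTr=(.03,-.170,.058)).items():
    w=R@p[:2]+t; print(n,nm,np.r_[w,p[2]].round(4),proj(n,[*w,p[2]]).round(1))
E
```

```text
port [350.17597765 184.22067039] [  4   6  21  21 358] [ 0.4978 -0.0957  0.01  ]
pin [386.04710145 178.01811594] [  2   3  20  20 276] [ 0.5079 -0.1733  0.054 ]
pad [380.97770701 130.58917197] [  3   1  19  19 314] [ 0.6172 -0.1597  0.059 ]
th 0.12666034600490375 t [ 0.50316245 -0.1389798 ] res [[ 0.15438027 -0.39022147]
 [ 0.33772284  0.37837874]
 [-0.49210311  0.01184273]]
[ 2.80827034e-04  8.02684947e-01  5.96403039e-01 -4.59518250e-04]
top port [ 0.4976 -0.0953  0.01  ] [350.  184.3]
top pin [ 0.5076 -0.1737  0.054 ] [386.2 178.2]
top pad [ 0.6177 -0.1597  0.059 ] [381.  130.4]
top tabT [ 0.5241 -0.3037  0.058 ] [443.1 172.5]
top tabTl [ 0.4949 -0.3114  0.058 ] [446.6 185.2]
top tabTr [ 0.5544 -0.3038  0.058 ] [443.1 159.5]
side port [ 0.4976 -0.0953  0.01  ] [341.9 234.9]
side pin [ 0.5076 -0.1737  0.054 ] [360.8 236.9]
side pad [ 0.6177 -0.1597  0.059 ] [404.8 221.6]
side tabT [ 0.5241 -0.3037  0.058 ] [398.2 272. ]
side tabTl [ 0.4949 -0.3114  0.058 ] [385.7 278.2]
side tabTr [ 0.5544 -0.3038  0.058 ] [412.8 268.5]
```

Gate fit residuals are under 0.5 mm, with yaw at 0.127 rad. First transit: close the gripper and turn -0.42 about tool z, so that tool x = gate +y, tool y = gate +x and tool z = down.

```bash
python3 -m pendant '[[[-30,32,0,0,0,-0.05],[-60,64,0,0,0,-0.1],[-90,96,0,0,0,-0.15],[-120,128,0,0,0,-0.2],[-150,160,0,0,0,-0.25],[-180,192,0,0,0,-0.3],[-210,224,0,0,0,-0.35],[-240,256,0,0,0,-0.4],[-270,288,0,0,0,-0.42],[-300,320,0,0,0,-0.42]]]' 0 10
cat >> h.py <<'E'
def rel(target,gz):
    """target in gate frame xy (m), tip z; prints shift in tool axes mm, yaw error"""
    from scipy.spatial.transform import Rotation as Ro
    g=np.load('gate.npz');th=float(g['th']);t=g['t']
    o=env.get_obs();q=o['eef_rot'];R=Ro.from_quat([q[1],q[2],q[3],q[0]]).as_matrix()
    c,s=np.cos(th),np.sin(th);w=np.array([c*target[0]-s*target[1]+t[0],s*target[0]+c*target[1]+t[1],gz+env.tip_reach])
    want=np.column_stack([[-s,c,0],[c,s,0],[0,0,-1]])
    print('t',o['time_s'],'shift mm',(R.T@(w-o['eef_pos'])*1000).round(1),'turn',Ro.from_matrix(R.T@want).as_rotvec().round(4),'F',np.round(o['wrist_force'],1),'eef',o['eef_pos'].round(4))
E
python3 -c "
from h import *;rel((.111,-.035),.08)"
```

```text
time_s: 1.1
eef_pos: [0.4006, 0.2171, 0.2389]
eef_rot: [-0.0, 0.66, 0.751, -0.0]
wrist_force: [1.5, -0.1, 0.1]
opening: 0.157
t 1.1 shift mm [-401.4  167.1  133.9] turn [-0.0002  0.      0.0015] F [ 1.5 -0.1  0.1] eef [0.4006 0.2171 0.2389]
```

```bash
python3 -m pendant '[[[-40,17,8,0,0,0],[-80,34,16,0,0,0],[-120,50,24,0,0,0],[-160,67,32,0,0,0],[-200,84,40,0,0,0],[-240,100,50,0,0,0],[-280,117,60,0,0,0],[-320,134,70,0,0,0],[-360,150,80,0,0,0],[-401,167,90,0,0,0]]]'
python3 -c "
from h import *;rel((.111,-.035),.059)
crop('side',300,120,500,270,4,'pics/s1.png')"
```

```text
time_s: 2.1
eef_pos: [0.6171, -0.1594, 0.1481]
eef_rot: [-0.0, 0.661, 0.751, -0.0]
wrist_force: [1.0, 0.4, 0.2]
opening: 0.007
t 2.1 shift mm [-0.4  0.6 64.1] turn [-0.0006 -0.0004  0.0004] F [1.  0.4 0.2] eef [ 0.6171 -0.1594  0.1481]
```

View pics/s1.png

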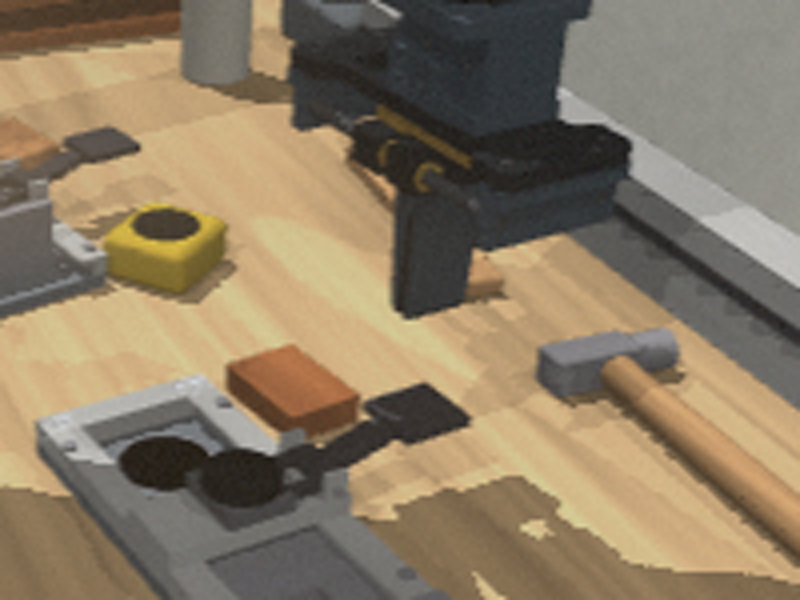

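The closed fingers at crop (435,310) are above the paddle at (415,412). Now I press down.

```bash
python3 -m pendant '[[[0,0,20,0,0,0],[0,0,40,0,0,0],[0,0,55,0,0,0],[0,0,61,0,0,0],[0,0,64,0,0,0],[0,0,67,0,0,0],[0,0,70,0,0,0],[0,0,73,0,0,0],[0,0,76,0,0,0],[0,0,79,0,0,0]]]'
python3 -m pendant '[[[0,0,2,0,0,0],[0,0,4,0,0,0],[0,0,6,0,0,0],[0,0,7,0,0,0],[0,0,8,0,0,0],[0,0,8,0,0,0],[0,0,8,0,0,0]]]'
python3 -c "
from h import *;rel((.111,-.035),.036)
im=crop('side',300,170,450,270,5,'pics/s2.png')"
```

```text
time_s: 3.15
eef_pos: [0.6189, -0.1577, 0.0717]
eef_rot: [0.002, 0.661, 0.751, 0.001]
wrist_force: [6.3, 5.2, 8.8]
opening: 0.004
time_s: 3.85
eef_pos: [0.6193, -0.1578, 0.0648]
eef_rot: [0.003, 0.661, 0.751, 0.002]
wrist_force: [3.3, 7.3, 24.5]
opening: 0.005
t 3.85 shift mm [-1.7 -1.9  3.8] turn [0.006  0.0019 0.0006] F [ 3.3  7.3 24.5] eef [ 0.6193 -0.1578  0.0648]
```

View pics/s2.png

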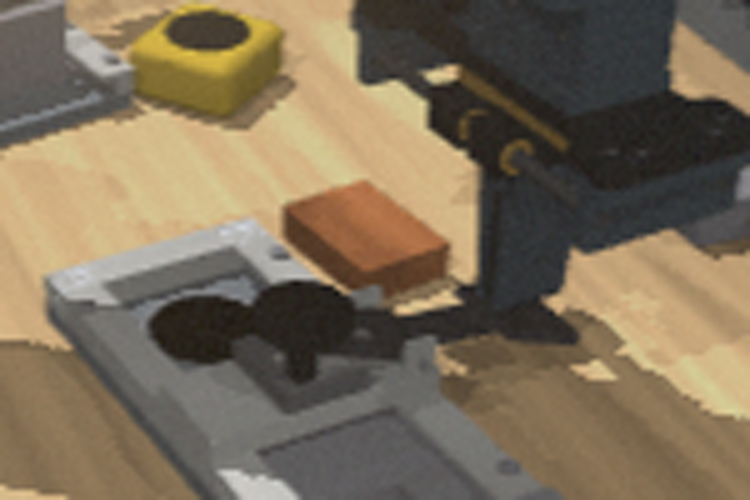

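The pin has risen with its shank showing, the lever is at its stop, and the force reads 24 N. Now release, lift, and go behind the tab.

```bash
python3 -m pendant '[[[0,0,-15,0,0,0],[0,0,-40,0,0,0],[0,0,-65,0,0,0],[-30,-20,-70,0,0,0],[-65,-40,-70,0,0,0],[-100,-65,-70,0,0,0],[-140,-90,-70,0,0,0],[-170,-113,-70,0,0,0],[-170,-113,-70,0,0,0]]]'
python3 -c "
from h import *;rel((0,-.205),.033)
im=crop('side',300,190,450,300,5,'pics/s3.png')"
```

```text
time_s: 4.8
eef_pos: [0.5242, -0.3449, 0.1329]
eef_rot: [0.001, 0.662, 0.749, -0.0]
wrist_force: [-0.1, 0.8, -0.2]
opening: 0.006
t 4.8 shift mm [ 2.   5.1 74.9] turn [ 0.0004  0.0019 -0.0032] F [-0.1  0.8 -0.2] eef [ 0.5242 -0.3449  0.1329]
```

View pics/s3.png

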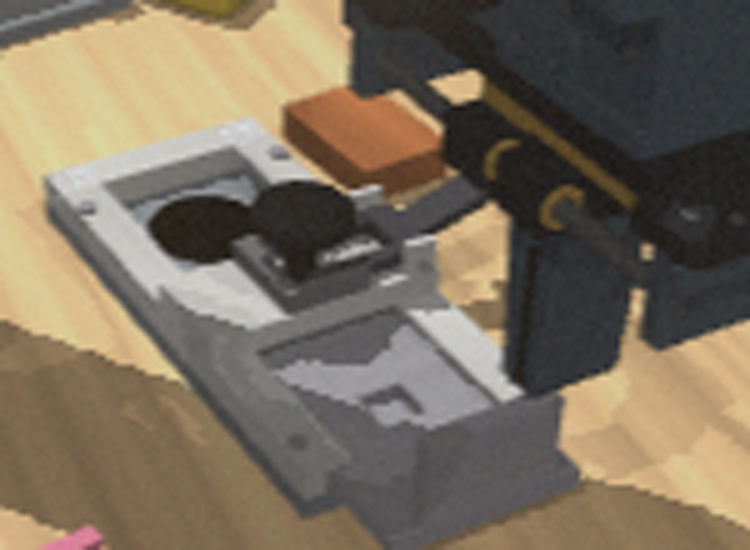

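The pin stays up after release (head at crop (305,215), shank visible), and the tool is behind and above the tab. Now down and push.

```bash
python3 -m pendant '[[[0,5,25,0,0,0],[0,5,55,0,0,0],[0,5,72,0,0,0],[5,5,74,0,0,0],[12,5,74,0,0,0],[18,5,74,0,0,0],[22,5,74,0,0,0],[27,5,74,0,0,0],[32,5,74,0,0,0]]]'
python3 -c "
from h import *;rel((0,-.1135),.033)"
```

```text
time_s: 5.75
eef_pos: [0.528, -0.3091, 0.0591]
eef_rot: [0.002, 0.661, 0.751, -0.0]
wrist_force: [1.0, -6.8, 5.4]
opening: 0.005
t 5.75 shift mm [58.4 -3.1  0.9] turn [0.0021 0.0027 0.0007] F [ 1.  -6.8  5.4] eef [ 0.528  -0.3091  0.0591]
```

```bash
python3 -m pendant '[[[6,-2,0,0,0,0],[12,-3,0,0,0,0],[18,-3,0,0,0,0],[24,-3,0,0,0,0],[30,-3,0,0,0,0],[36,-3,0,0,0,0],[42,-3,0,0,0,0],[48,-3,0,0,0,0],[48,-3,0,0,0,0]]]'
python3 -c "
from h import *;rel((0,-.1135),.033)
im=crop('side',300,190,450,300,5,'pics/s4.png')"
```

```text
time_s: 6.65
eef_pos: [0.5187, -0.261, 0.0588]
eef_rot: [0.001, 0.661, 0.751, 0.0]
wrist_force: [1.2, -0.4, 1.3]
opening: 0.004
t 6.65 shift mm [9.5 0.  0.8] turn [0.0016 0.0014 0.0009] F [ 1.2 -0.4  1.3] eef [ 0.5187 -0.261   0.0588]
```

View pics/s4.png

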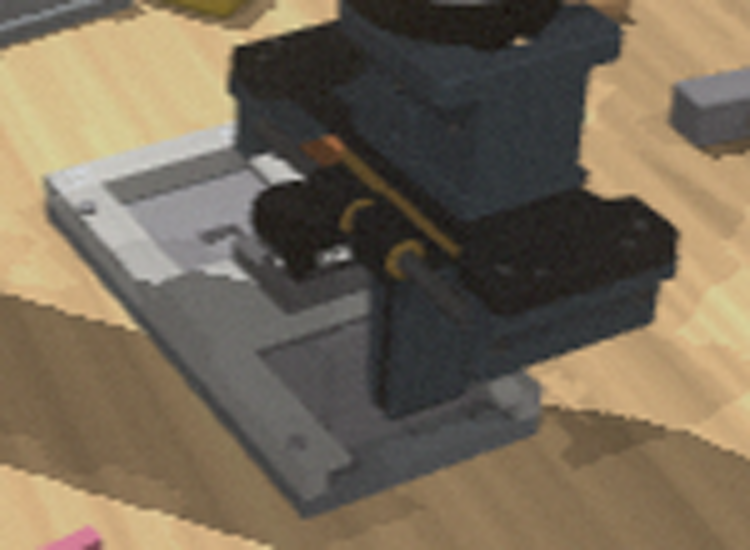

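```bash
python3 -m pendant '[[[3,0,0,0,0,0],[6,0,0,0,0,0],[9,0,0,0,0,0],[10,0,0,0,0,0],[11,0,0,0,0,0],[11,0,0,0,0,0],[11,0,0,0,0,0]]]'
python3 -c "
from h import *;rel((0,-.1135),.033)
im=crop('top',310,110,460,220,5,'pics/t5.png')
im=crop('side',300,190,450,300,5,'pics/s5.png')"
```

```text
time_s: 7.4
eef_pos: [0.5171, -0.2509, 0.0584]
eef_rot: [0.001, 0.661, 0.751, 0.0]
wrist_force: [0.8, -4.3, 4.9]
opening: 0.003
t 7.4 shift mm [-0.7  0.3  0.4] turn [0.0011 0.0012 0.0003] F [ 0.8 -4.3  4.9] eef [ 0.5171 -0.2509  0.0584]
```

View pics/s5.png

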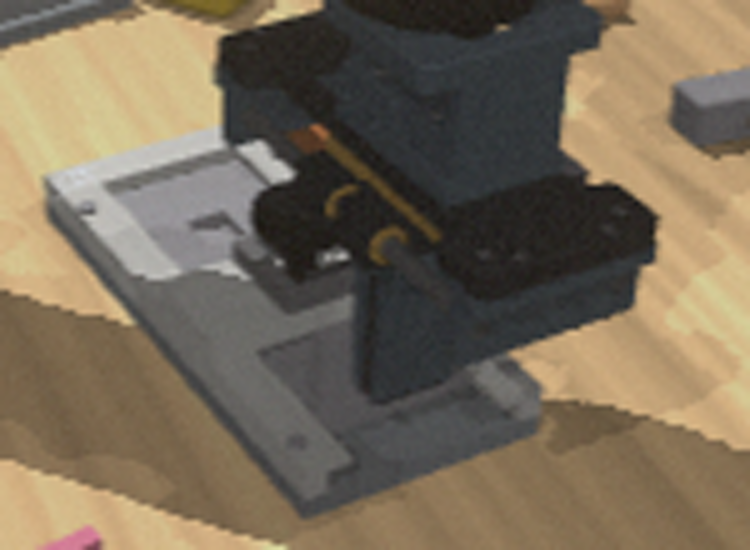

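View pics/t5.png

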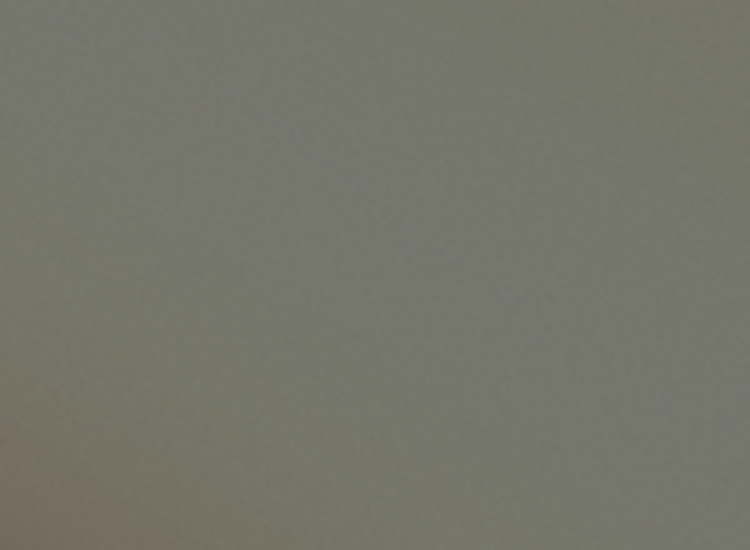

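The top view is blocked by the arm itself. In the side view the blade now covers the port, with its pocket visible near crop (215,225). Push a little further to confirm the stop.

```bash
python3 -m pendant '[[[1,0,0,0,0,0],[2,0,0,0,0,0],[3,0,0,0,0,0],[3,0,0,0,0,0],[3,0,0,0,0,0],[3,0,0,0,0,0]]]'
python3 -c "
from h import *;rel((0,-.1135),.033)"
```

```text
time_s: 8.1
eef_pos: [0.5169, -0.2482, 0.0584]
eef_rot: [0.001, 0.661, 0.751, -0.0]
wrist_force: [1.4, -7.1, 5.3]
opening: 0.005
t 8.1 shift mm [-3.5  0.2  0.4] turn [0.0013 0.0016 0.0004] F [ 1.4 -7.1  5.3] eef [ 0.5169 -0.2482  0.0584]
```

```bash
python3 -m pendant '[[[1,0,0,0,0,0],[2,0,0,0,0,0],[3,0,0,0,0,0],[4,0,0,0,0,0],[4,0,0,0,0,0],[4,0,0,0,0,0]]]'
python3 -c "
from h import *;rel((0,-.1135),.033)
im=crop('side',300,190,450,300,5,'pics/s6.png')"
```

```text
time_s: 8.7
eef_pos: [0.5179, -0.2475, 0.0593]
eef_rot: [0.004, 0.661, 0.751, -0.001]
wrist_force: [-0.7, -31.9, 4.2]
opening: 0.002
t 8.7 shift mm [-4.  -0.9  1.3] turn [0.0042 0.0072 0.0007] F [ -0.7 -31.9   4.2] eef [ 0.5179 -0.2475  0.0593]
```

View pics/s6.png

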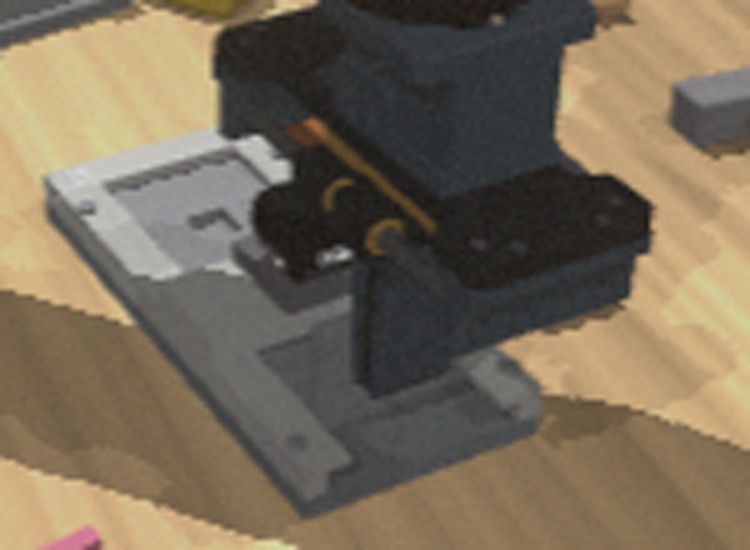

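It is at the hard stop (32 N against the tab, no further motion). Back off, lift, and move over the pin.

```bash
python3 -m pendant '[[[-8,0,0,0,0,0],[-25,0,0,0,0,0],[-25,0,-30,0,0,0],[-25,0,-65,0,0,0],[-10,0,-75,0,0,0],[20,0,-75,0,0,0],[50,0,-75,0,0,0],[70,0,-75,0,0,0],[70,0,-75,0,0,0]]]'
python3 -c "
from h import *;rel((0,-.035),.054)
im=crop('side',300,170,450,280,5,'pics/s7.png')"
```

```text
time_s: 9.65
eef_pos: [0.5057, -0.1714, 0.1325]
eef_rot: [-0.001, 0.66, 0.751, -0.0]
wrist_force: [0.2, -0.6, -0.6]
opening: 0.005
t 9.65 shift mm [-2.6  1.6 53.5] turn [-0.0019 -0.0018  0.0024] F [ 0.2 -0.6 -0.6] eef [ 0.5057 -0.1714  0.1325]
```

View pics/s7.png

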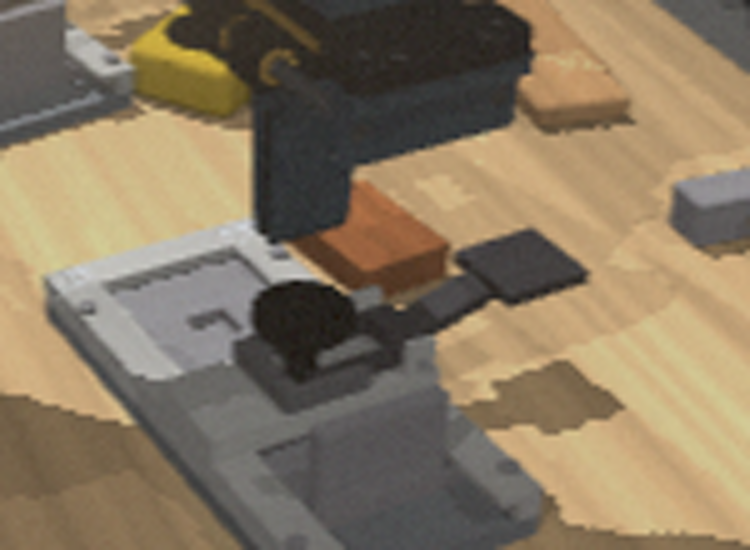

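The blade is shut with its tab close to the bridge (crop (380,430)), the pin is still up (305,320), and the fingers are above it. Press down.

```bash
python3 -m pendant '[[[-3,2,18,0,0,0],[-3,2,30,0,0,0],[-3,2,36,0,0,0],[-3,2,39,0,0,0],[-3,2,42,0,0,0],[-3,2,45,0,0,0],[-3,2,48,0,0,0],[-3,2,51,0,0,0],[-3,2,54,0,0,0],[-3,2,54,0,0,0]]]'
python3 -m pendant '[[[0,0,1,0,0,0],[0,0,2,0,0,0],[0,0,3,0,0,0],[0,0,3,0,0,0],[0,0,3,0,0,0]]]'
python3 -c "
from h import *;rel((0,-.035),.054)"
```

```text
time_s: 10.7
eef_pos: [0.5093, -0.1766, 0.0792]
eef_rot: [0.0, 0.661, 0.751, 0.0]
wrist_force: [-4.8, -1.2, 9.3]
opening: 0.004
time_s: 11.2
eef_pos: [0.5094, -0.1767, 0.0787]
eef_rot: [0.001, 0.661, 0.751, 0.0]
wrist_force: [-18.0, 3.5, 69.3]
opening: 0.006
t 11.2 shift mm [ 3.2 -1.4 -0.3] turn [0.0017 0.0013 0.0008] F [-18.    3.5  69.3] eef [ 0.5094 -0.1767  0.0787]
```

Tip at 53.7 mm with 69 N, so the pin is seated flush. Retract and check.

```bash
python3 -m pendant '[[[0,0,-6,0,0,0],[0,0,-30,0,0,0],[0,0,-70,0,0,0],[0,0,-110,0,0,0],[35,-30,-130,0,0,0],[75,-60,-140,0,0,0],[115,-90,-150,0,0,0],[155,-120,-150,0,0,0],[195,-150,-150,0,0,0],[235,-160,-150,0,0,0]]]'
python3 -m pendant '[[[40,0,0,0,0,0],[80,0,0,0,0,0],[120,0,0,0,0,0],[120,0,0,0,0,0],[120,0,0,0,0,0]]]'
python3 - <<'E'
from h import *
im=crop('side',300,170,450,280,5,'pics/s8.png')
cv2.imwrite('pics/side8.png',im[:,:,::-1])
im=eyes.read_camera('top');cv2.imwrite('pics/top8.png',im[:,:,::-1])
E
```

```text
time_s: 12.2
eef_pos: [0.3181, 0.0372, 0.2258]
eef_rot: [-0.0, 0.661, 0.75, 0.0]
wrist_force: [1.4, 0.2, 0.0]
opening: 0.001
time_s: 12.7
eef_pos: [0.3054, 0.1561, 0.2258]
eef_rot: [0.0, 0.66, 0.752, 0.0]
wrist_force: [0.3, -0.9, 0.9]
opening: 0.007
```

View pics/s8.png

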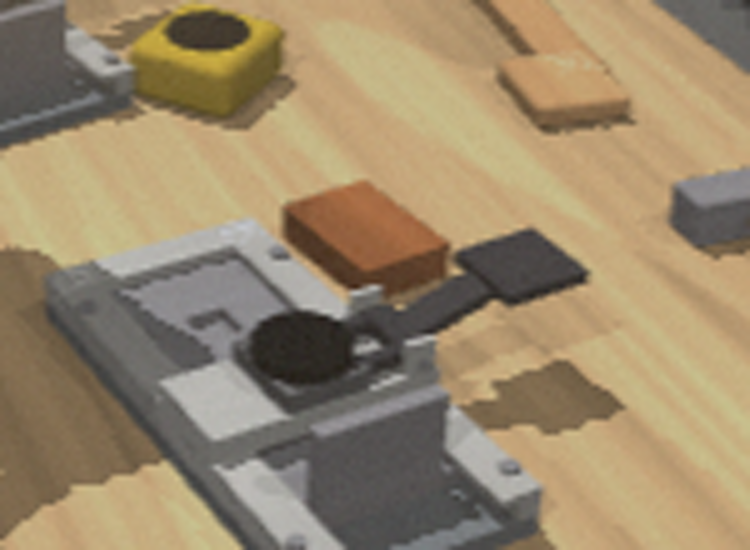

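View pics/top8.png

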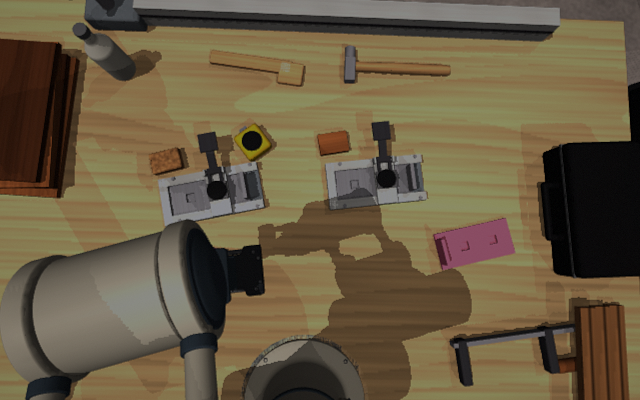

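Gate_a now looks like gate_b: port covered, pin (386,178) down, tab at (415,178). Next, a numeric comparison with the start pictures.

```bash
python3 - <<'E'
from h import *
g=np.load('gate.npz');th=float(g['th']);t=g['t'];c,s=np.cos(th),np.sin(th)
W=lambda x,y,z:[c*x-s*y+t[0],s*x+c*y+t[1],z]
a=cv2.imread('pics/side0.png');b=cv2.imread('pics/side8.png')
def head(im):
    x0,y0,x1,y1=348,228,373,250
    m=(cv2.GaussianBlur(im,(0,0),.5)[y0:y1,x0:x1].max(2)<45).astype(np.uint8)
    k,l,st,ce=cv2.connectedComponentsWithStats(m);i=1+np.argmax(st[1:,4]);return ce[i]+[x0,y0],st[i]
print(head(a),head(b))
print('px per 2.5mm up',proj('side',W(0,-.035,.0565))-proj('side',W(0,-.035,.054)))
im=crop('side',300,170,450,280,5,'pics/x.png',b[:,:,::-1])
im2=cv2.imread('pics/x.png')
for y,col in((-.096,(0,255,0)),(-.101,(0,0,255))):
    P=[proj('side',W(x,y+dy,.058)) for x,dy in((-.03,-.004),(.03,-.004),(.03,.004),(-.03,.004))]
    P=[((p-[300,170]+.5)*5) for p in P]; cv2.polylines(im2,[np.int32(P)],True,col,1)
cv2.imwrite('pics/s9.png',im2)
E
```

```text
(array([363.33333333, 243.03333333]), array([11, 11, 11,  7, 30], dtype=int32)) (array([358.70786517, 240.76404494]), array([ 3,  6, 19, 13, 89], dtype=int32))
px per 2.5mm up [ 0.04837969 -0.98985482]
```

View pics/s9.png

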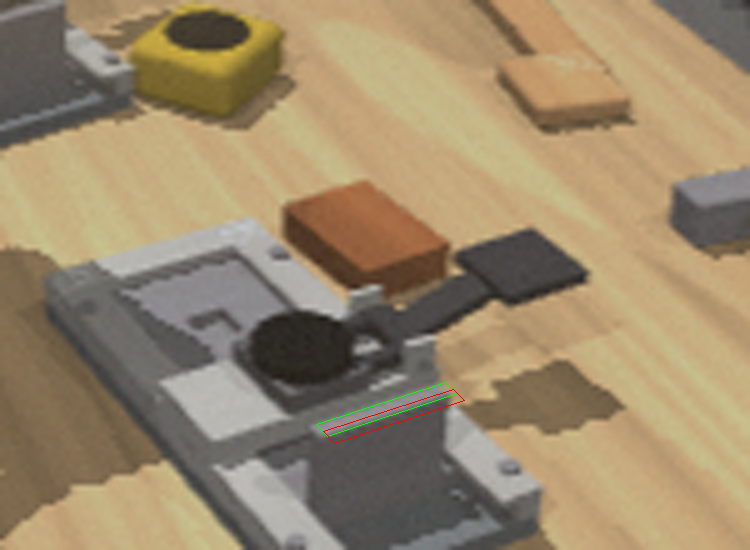

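The tab top matches the shut outline (green, y = -96). The head mask threshold failed because of the shading, so I redo it with bounding extents.

```bash
python3 - <<'E'
from h import *
for f in('side0','side8'):
    im=cv2.imread(f'pics/{f}.png')
    x0,y0,x1,y1=346,225,373,252
    for thr in (55,62,70):
        m=(im[y0:y1,x0:x1].max(2)<thr).astype(np.uint8)
        k,l,st,ce=cv2.connectedComponentsWithStats(m);i=l[15,14];print(f,thr,ce[i]+[x0,y0],st[i])
A=cv2.imread('pics/side0.png');B=cv2.imread('pics/side8.png')
cv2.imwrite('pics/cmp.png',np.hstack([cv2.resize(i[220:256,335:385],None,fx=8,fy=8,interpolation=cv2.INTER_NEAREST) for i in(A,B)]))
E
```

```text
side0 55 [358.6942446  238.60791367] [  0   5  27  17 278]
side0 62 [358.81034483 238.59310345] [  0   5  27  17 290]
side0 70 [358.71884058 239.27826087] [  0   5  27  21 345]
side8 55 [360.34016393 239.35655738] [  4   8  23  14 244]
side8 62 [360.28125 239.40625] [  4   7  23  15 256]
side8 70 [360.51428571 240.43492063] [  2   7  25  20 315]
```

View pics/cmp.png

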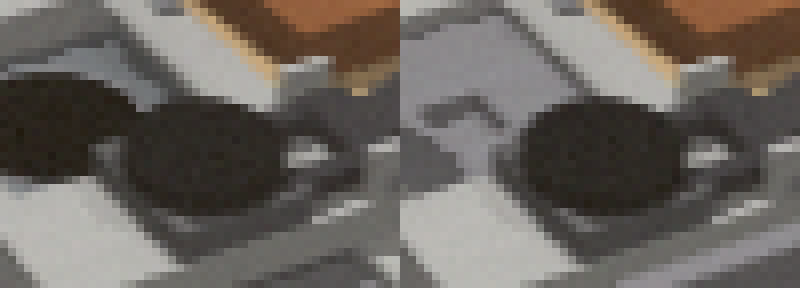

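The head sits at the same pixels before and after (top edge at row 95 of the crop in both), so it is back within 1 mm of flush. The offcut hasn't moved and the arm is clear. Handing in.

```bash
python3 -c "
from plant import hand_in;print(hand_in())"
```

```text
the job is handed in; nothing more can be done
None
```

The open gate is now shut and pinned, and I handed the job in at about 13 s of the 48 s allowed; no verdict is reported.

**What I did:** I pressed the paddle to the end of its stroke (24 N), and the pin stayed up when I let go. I then pushed the tab to the hard stop (32 N, no further movement). Last I pressed the pin down until the fingertips stood at 53.7 mm (69 N on the fingertips), against 54 mm for flush.

**Last checks, all from images:**
- **Pin:** its head sits at the same pixels in the side view as when it was flush at the start.
- **Blade:** the port is covered, and the tab top matches the shut position (y = -96 mm).
- **Other gate and the objects beside the gates:** these look unmoved, but I judged that by eye and did not measure it.
- **Robot:** the arm is clear of everything.

**Checks that failed or were weak:**
- **Top view during the push:** this was blocked by the arm, so I relied on the side view and the forces.
- **Pin-head masks:** the first run failed on shading. A re-run at higher thresholds was muddied by the dark port merging into it. I settled it by comparing magnified crops.

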